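Put the casting mould away in the roll-top cabinet

TASK

Roll up the cover of the roll-top cabinet, take the plaster mould with the round pouring hole in its top from the mould rack and stand it upright, right way up, down inside the empty wooden cradle in the cabinet, then roll the cover fully shut. In the rack only the mould's narrow ends can be gripped and in the cabinet only its broad faces, so set it down on the bare ware board (or another clear spot) and take it again the other way. Plaster chips: do not let the mould fall or tip over, and leave the other moulds, jars, mug and clay rabbit where they stand.

Things in the scene. Friction and masses are not known exactly. Their poses are not given: they have to be found in the camera images.
- cover (a joint): the curved slatted wooden cover; rad, 0 = fully shut (stop), 1.5 = fully rolled back (stop). It turns about the track axis; it starts shut or slightly open, and stays where it is left (about 2 N friction at the knob, up to 4 N with its weight)
- knob (a point): centre of the dark wooden knob, mid-width near the cover's lower edge: a bar 22 mm thick, 36 mm long parallel to the track axis, its flat ends free to be pinched from above (it may turn between the pads), 40 mm out from the cover on a 12 mm stem. Its circle about track_axis has a 208 mm radius; angle above level at the front = 0.262 rad + joint cover (straight above the axis at 1.31)
- track_axis (a point): fixed point on the cabinet: middle of the cover's axis of rotation, 20 mm above the table. x points level to the cabinet's back, y along the axis of rotation, z up. Cover inner radius 160 mm, outer 168 mm; its lower edge is 0.175 rad below the knob on the arc
- cabinet: fixed roll-top cabinet, origin under its centre, x to its back: 424 mm wide (y), 360 mm deep (x), half-round cheeks of 180 mm radius (inner faces at y = +-200 mm), floor 12 mm high. Its rear half is a pigeonhole unit 105 mm high whose face is at x = -35 mm; before it two bays at about x = -74, y = +-75 mm, one with the empty cradle, one with a jar
- stored_jar: fixed closed white jar in the other bay, 62 mm diameter, 75 mm high, origin at the centre of its underside
- cradle_floor (a point): centre of the inner floor (18 mm above the table) of the empty cradle: a fixed pale wooden tray in one of the two bays, inside 72 mm along its x (to the cabinet's back) by 50 mm along its y, walls 6 mm thick and 12 mm above this floor. Hidden until the cover is up
- mould_center (a point): centre of the mould to put away: white plaster block 64 mm along its x, 42 mm along its y (its broad faces look to +-y), 75 mm high (z), about 0.24 kg, with a round dark pouring hole drawn in its top (flush). It stands in the rack in one of three places, 10 mm above the table, 6 mm from its neighbours' broad faces
- plain_mould_center (a point): centre of a mould of the same size with a plain top, in the rack; to be left alone
- grooved_mould_center (a point): centre of a mould of the same size with two grey strips along its top, in the rack; to be left alone
- rack: fixed wooden rack, origin under its centre: base 56 mm (x) by 178 mm (y), 10 mm thick, three places in a row 48 mm apart along its y, an end board 85 mm high and 12 mm thick at each end of the row; open on both x sides, where the moulds' narrow ends stand 4 mm proud of the base
- ware_board: fixed bare plywood board lying on the table, 120 x 120 x 10 mm, origin at the centre of its underside; clear, for setting the mould down
- glaze_jar_center (a point): centre of a glass jar with a paper label and black lid, 50 mm diameter, 85 mm high; loose, leave alone
- slip_jar_center (a point): centre of a terracotta-coloured jar with a white lid, 48 mm diameter, 70 mm high; loose, leave alone
- mug_center (a point): centre of a blue mug, 76 mm diameter, 85 mm high, handle on its +y side; loose, leave alone
- clay_rabbit_center (a point): centre of a small grey clay rabbit, 56 mm diameter, 76 mm high; loose, leave alone
Things that resemble listed ones, but are neither listed nor needed, are in the scene too. What is shaped like the part that bears mould_center but green or red is not meant.

How it is judged:
On the way, in this order (a step that is already met when the one before it is completed fails the run):
1. the cover is rolled up out of the way (joint cover above 1.15) (value of joint cover above 1.15 rad), for 0.2 s.
2. the mould stands in the cradle, let go (x of mould_center in the frame of cradle_floor between -0.009 and 0.009 m and y of mould_center in the frame of cradle_floor between -0.009 and 0.009 m and z of mould_center in the frame of cradle_floor between 0.033 and 0.0425 m and angle between mould_center's own z axis and vertical below 0.08 rad and angle between the x axis of mould_center and the x axis of cradle_floor, either way round below 0.2 rad and contact force between the fingers and mould below 0.1 N), for 0.3 s.
At the end, for the whole second after the job is handed in: the cover is fully shut (joint cover below 0.05 rad) and clear of the mould; the mould stands upright (within 0.08 rad) on the cradle's floor within its walls (centre within 9 mm of the cradle's middle both ways, long way front to back within 0.2 rad), let go and at rest (all of step 2 and value of joint cover below 0.05 rad and linear speed of mould below 0.02 m/s and contact force between cover and mould below 0.1 N); the robot touches nothing.
It fails at once if the mould is let fall (moving faster than 0.6 m/s with no finger on it) (linear speed of mould above 0.6 m/s and contact force between the fingers and mould below 0.05 N).
It fails at once if the mould is tipped by more than 0.7 rad (angle between mould_center's own z axis and vertical above 0.7 rad).
It fails at once if another mould, a jar, the mug or the rabbit is moved more than 30 mm or tipped by more than 0.4 rad (distance of any of plain_mould_center, grooved_mould_center, glaze_jar_center, slip_jar_center, mug_center, clay_rabbit_center from where it was at the start of the episode above 0.03 m or angle between any of plain_mould_center, grooved_mould_center, glaze_jar_center, slip_jar_center, mug_center, clay_rabbit_center's own z axis and vertical above 0.4 rad).
It also fails if it takes over 72 s, if anything falls off the work surface, if the arm or the gripper's body presses on something with over 40 N, if the wrist force passes 120 N, or if a joint passes its speed limit or range.

ROBOT

A 7-joint arm with a two-finger parallel gripper is mounted at the origin on the work surface. World frame = base frame: x ahead of the robot, y to its left, z up, the work surface at z = 0. Lengths are in m, angles in rad, forces in N, time in s.
With the tool pointing down it reaches from about 0.4 to 0.85 m from the base axis. Payload 10.4 kg.
Tool frame: the origin (TCP) lies between the finger pads; the fingertips stand manip.tcp_to_tips ahead of it and the grasp point (between the pads) lies 2 mm behind it (manip.tcp_to_tips is the distance from the TCP to the fingertips, in m); y points along the fingers, z is the direction in which the jaws open and shut, and the axes are right-handed (so a half turn about y gives the same grasp; the last joint's range is limited). The gripper opens to 85 mm and grips with 20 to 120 N. Pads are 22 mm wide; open, the fingers measure 114 mm over their backs; the gripper's body (76 mm by 85 mm) begins 54 mm behind the grasp point. The pads swing forward as they close: fully open they stand 13 mm farther back than shut.
Start: joints at [-1.339, 0.332, -0.065, 1.46, 0.022, 1.35, -0.088], TCP at [0.158, 0.605, 0.248] pointing down, gripper open.
Joint ranges: [-2.6, 2.6], [-0.5, 2.12], [-1.47, 1.34], [0.16, 2.42], [-1.27, 4.41], [0.06, 2.06], [-2.6, 2.6]. Speed limits (rad/s): [2.22, 2.22, 2.79, 2.79, 3.14, 3.14, 3.14].

INTERFACE

Orientations are given as a unit quaternion [x, y, z, w].
In Python, from workcell import manip gives the robot as it stands. The module is installed in compiled form; this text tells all that it offers.
- The arm moves only by the tool move_arm, never from a script. Its argument "increments" is a list of rows, each an object with "offset": the shift along the tool's x, y, z in m, a list of three; "yaw": the turn about the tool's y in degrees; "jaw": the closure in counts, from 0 (fully open) to 255 (shut). In form: [{"offset": [tx, ty, tz], "yaw": yaw, "jaw": jaw}, ...]. A call has 1 to 10 rows; each row is the pose to reach, as a shift and turn from the pose measured when the call began, along the tool's axes at that moment; what a row does not reach only later rows make up. A row lasts 1/12 s, in which the tool goes at most 41.7 mm and 7.16 degrees, less where a joint would pass 70% of its speed; a pose out of reach is approached as far as the arm can. A call with a gripper value outside its range is refused whole. The fingers move at their own pace and stop on an object; "squeeze" is the grip in N (left out, the last holds). Time passes only in rows, so rows that repeat a pose let the fingers close. It gives the time, the measured TCP pose, the force and the opening at its end, in the units of the state.
- manip.get_obs(): the state, without advancing time (a new reading comes with each control period).
- manip.camera(name): name is "scene" or "top"; returns a dict with "pixels" (384x512x3 uint8, red, green, blue), "depth" (384x512 float32, m along the optical axis (not along the pixel's ray), 0 where there is no reading), "intrinsics" (3x3 intrinsics, pixels), "R" (3x3) and "t" (3): a world point X has camera coordinates R X + t. Camera axes: x right, y down, z forward; pixel columns grow to the right and rows downward; lengths in m; the calibration is good to about 2 mm. A picture is of the moment at which its call begins.
- manip.hand_in(): hands the job in, once; it reports no verdict.
Trained networks look in a picture, given as the dict that the camera call returned (one of the last four; its "shot" number tells which), for a name from the list of things; names that differ only in an ending like _2 or _b are one class to them, and where a whole thing is asked for, a point or a joint stands for the part that bears it (a point fixed in the world has none). Each returns a list of dicts, best first, with "confidence" (0 to 1); they miss things now and then, are a little off and sometimes report something else, mostly with a low value. They report only what shows in the picture. A call takes as long as a camera call. They do not tell look-alikes from the thing itself.
- manip.recognise(picture, query): "bbox" ([left, top, right, bottom] in pixels, round what is visible of it).
- manip.spot_point(picture, query): "centre" ([column, row] in pixels: a listed point, or the origin of a listed thing).
The state is a dict: "clock": time; "joint_pos": joint angles; "joint_velocities": joint speeds; "tau": joint torques, N m; "position": TCP position; "ee_rot": TCP orientation; "ft_force": force on the tool from outside, world axes, zero at the start; "torque": the same for the moment, N m; "grip_width": opening from 0.0 (shut) to 1.0 (fully open).
Only numpy, scipy, OpenCV 4.12 (cv2) and the standard library are available. Lean on these libraries where they do the work, as an engineer would, in place of code of your own. Each camera call takes 0.05 s, during which the arm holds its last target. There are 200 camera calls.

## Working session

There is one attempt and no reset: what is moved stays moved. The work goes in short steps, Python scripts to look and compute and a tool call to move; the robot and the scene stay as the last step left them, time stands still between calls to the robot, and variables do not carry over. Pictures are saved under pics/ and viewed, about 8 in all and at most 12, crops included, and the job is handed in when it is done.

Besides the shell and the picture viewer there is one more tool, called after "Call:" as name(argument=value, ...), one argument or row to a line, values as JSON. move_arm: Moves the arm, as the interface text tells. Its arguments: {"type":"object","properties":{"increments":{"type":"array","items":{"type":"object","properties":{"offset":{"type":"array","items":{"type":"number"}},"yaw":{"type":"number"},"jaw":{"type":"number"}}}},"squeeze":{"type":"number"}},"required":["increments"]}

```bash
mkdir -p pics; cat > h.py <<'E'
import numpy as np, cv2
from workcell import manip
from scipy.spatial.transform import Rotation as Rn
def save(p,f,crop=None,s=1):
    im=p["pixels"][:,:,::-1]
    if crop: im=im[crop[1]:crop[3],crop[0]:crop[2]]
    cv2.imwrite("pics/"+f,cv2.resize(im,None,fx=s,fy=s,interpolation=cv2.INTER_CUBIC))
def world(p,u,v,d):
    K=p["intrinsics"]; c=np.array([(u-K[0,2])/K[0,0]*d,(v-K[1,2])/K[1,1]*d,d])
    return p["R"].T@(c-p["t"])
def cloud(p):
    v,u=np.mgrid[0:384,0:512]; d=p["depth"].astype(float);K=p["intrinsics"]
    c=np.stack([(u-K[0,2])/K[0,0]*d,(v-K[1,2])/K[1,1]*d,d],-1)
    w=(c-p["t"])@p["R"]; w[d==0]=np.nan; return w
def proj(p,X):
    c=p["R"]@np.asarray(X)+p["t"]; q=p["intrinsics"]@c; return q[:2]/q[2]
def tri(ps,uvs):
    A=[];b=[]
    for p,(u,v) in zip(ps,uvs):
        K=p["intrinsics"];r=np.array([(u-K[0,2])/K[0,0],(v-K[1,2])/K[1,1],1])@p["R"]; r/=np.linalg.norm(r)
        c=-p["R"].T@p["t"];P=np.eye(3)-np.outer(r,r);A.append(P);b.append(P@c)
    return np.linalg.lstsq(np.vstack(A),np.hstack(b),rcond=None)[0]
def st():
    o=manip.get_obs(); print("clk",round(o["clock"],2),"pos",np.round(o["position"],4),"F",np.round(o["ft_force"],1),"grip",round(o["grip_width"],3))
    M=Rn.from_quat(o["ee_rot"]).as_matrix(); print(np.round(M,3).tolist(),"q",np.round(o["joint_pos"],2)); return np.array(o["position"]),M
def off(X):
    "tool offset to reach world X"
    o=manip.get_obs();M=Rn.from_quat(o["ee_rot"]).as_matrix();return np.round(M.T@(np.asarray(X)-o["position"]),4)
E
python3 - <<'E'
from h import *
a=manip.camera("scene");b=manip.camera("top");save(a,"s0.png",s=1.5);save(b,"t0.png",s=1.5)
print("tips",manip.tcp_to_tips);st()
for n,p in(("s",a),("t",b)): print(n,"cam",np.round(-p["R"].T@p["t"],3),p["shot"])
for q in "knob track_axis cabinet stored_jar cradle_floor mould_center plain_mould_center grooved_mould_center rack ware_board glaze_jar_center slip_jar_center mug_center clay_rabbit_center".split():
    for n,p in(("s",a),("t",b)):
        W=cloud(p)
        for r in manip.spot_point(p,q)[:3]:
            u,v=r["centre"]; ui,vi=int(np.clip(round(u),0,511)),int(np.clip(round(v),0,383))
            print(q,n,np.round([u,v],1),round(r["confidence"],2),np.round(W[vi,ui],3))
E
```

```text
tips 0.017
clk 0.1 pos [0.1574 0.6045 0.2476] F [ 0.7  1.3 -0.2] grip 0.997
[[0.968, -0.0, 0.252], [-0.252, -0.001, 0.968], [0.0, -1.0, -0.001]] q [-1.34  0.33 -0.06  1.46  0.02  1.35 -0.09]
s cam [0.092 0.141 1.095] 1
t cam [ 0.445 -0.044  1.247] 2
knob s [187.9 245.4] 0.74 [0.458 0.216 0.093]
knob t [161.5 227.2] 0.83 [0.455 0.22  0.094]
knob t [350.1 190.1] 0.59 [ 0.574 -0.347  0.087]
cabinet s [173.2 202.1] 0.6 [0.573 0.209 0.164]
mould_center s [333.7 152.1] 0.83 [ 0.569 -0.343  0.086]
mould_center s [356.9 141.6] 0.65 [ 0.586 -0.453  0.056]
mould_center s [376.9 170.2] 0.64 [ 0.457 -0.45   0.066]
mould_center t [386.1 232. ] 0.94 [ 0.448 -0.459  0.074]
mould_center t [352.3 192.5] 0.81 [ 0.568 -0.353  0.09 ]
mould_center t [389.1 185.8] 0.74 [ 0.59  -0.472  0.073]
plain_mould_center s [341.7 166.4] 0.61 [ 0.51  -0.34   0.087]
plain_mould_center t [350.1 208.9] 0.84 [ 0.516 -0.347  0.086]
grooved_mould_center s [345.8 177.8] 0.62 [ 0.467 -0.332  0.082]
grooved_mould_center t [352.1 220.9] 0.8 [ 0.48  -0.353  0.086]
rack s [335.9 173.1] 0.86 [ 0.515 -0.331  0.036]
rack t [342.4 206.6] 0.61 [ 0.524 -0.331  0.052]
ware_board s [291.6 209.4] 0.87 [ 0.465 -0.14   0.009]
ware_board t [281.8 227.1] 0.62 [ 0.46  -0.147  0.012]
glaze_jar_center s [275.4 164.8] 0.84 [ 0.614 -0.144  0.067]
glaze_jar_center s [348.2 178.4] 0.62 [ 0.464 -0.338  0.082]
glaze_jar_center t [279.3 171.2] 0.78 [ 0.63  -0.131  0.088]
slip_jar_center s [182. 283.] 0.61 [0.364 0.27  0.074]
slip_jar_center s [171.1 202.4] 0.34 [0.575 0.214 0.166]
slip_jar_center t [147.7 253.2] 0.72 [0.376 0.265 0.07 ]
slip_jar_center t [283.3 171.2] 0.44 [ 0.631 -0.143  0.085]
mug_center s [283.  126.5] 0.57 [ 0.736 -0.232  0.086]
mug_center t [318.  132.8] 0.81 [ 0.771 -0.265  0.007]
clay_rabbit_center s [251.3 253.8] 0.5 [0.364 0.053 0.066]
clay_rabbit_center t [221.  256.6] 0.74 [0.366 0.044 0.06 ]
```

View pics/s0.png

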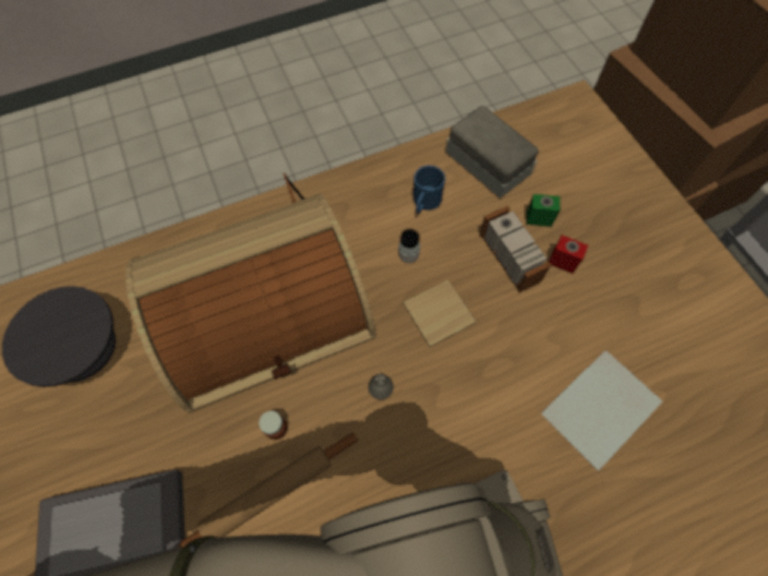

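View pics/t0.png

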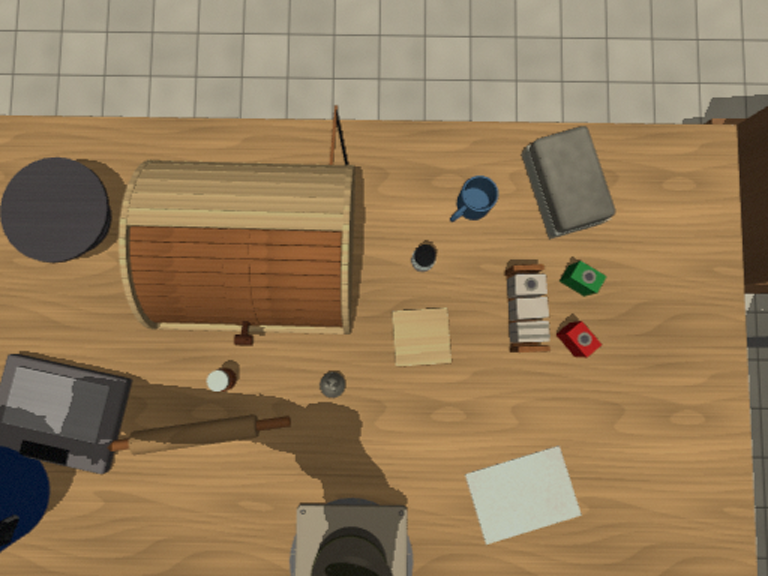

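Scene: cabinet left with the knob at about (281,368) in the scene view, (243,335) in the top view. The rack is right, and the white target with the hole is at its far place, top view (531,284). Green and red decoys stand beside it, and the bare board is at (422,336). Now I'll fit the geometry.

```bash
cat > fit.py <<'E'
from h import *
from scipy.optimize import least_squares
a=manip.camera("scene");b=manip.camera("top")
for n,p in(("s",a),("t",b)):
    W=cloud(p);c=p["pixels"].astype(int);hsv=cv2.cvtColor(p["pixels"],cv2.COLOR_RGB2HSV)
    x,y,z=W[...,0],W[...,1],W[...,2]
    # cover slats (saturated brown) & cheeks/back
    br=(hsv[...,1]>125)&(hsv[...,0]<14)&(x>.45)&(x<.75)&(y>0)&(y<.42)&(z>.08)
    P=W[br]
    f=lambda q:((P[:,0]-q[0]-q[1]*(P[:,1]-.21))**2+(P[:,2]-.02)**2)**.5-.168
    r=least_squares(f,[.65,0],loss="soft_l1",f_scale=.003); print(n,"cover N",len(P),"axis x@y=.21",r.x,"rms",np.std(f(r.x)),"y",np.percentile(P[:,1],[1,99]))
    m=(x>.4)&(x<.9)&(y>-.05)&(y<.5)&(z>.15); print(" cab y extents z>.15",np.nanpercentile(y[m],[.5,99.5]))
    # white moulds
    wh=(hsv[...,1]<60)&(hsv[...,2]>90)&(z>.076)&(z<.1)&(x>.42)&(x<.64)&(y<-.28)&(y>-.42)
    rect=cv2.minAreaRect((W[wh][:,:2]*1000).astype(np.float32)); print(" tops",rect,"z",np.median(z[wh]))
    wb=(z>.004)&(z<.018)&(x>.38)&(x<.55)&(y>-.23)&(y<-.06)
    print(" board",cv2.minAreaRect((W[wb][:,:2]*1000).astype(np.float32)),"z",np.median(z[wb]))
    for nm,mm in(("green",(c[...,1]>c[...,0]+30)&(c[...,1]>c[...,2]+20)),("red",(c[...,0]>120)&(c[...,1]<70))):
        k=mm&(y<-.36)&(z>.02)&(x>.4)
        print(" ",nm,np.round(np.nanpercentile(x[k],[2,98]),3),np.round(np.nanpercentile(y[k],[2,98]),3))
    # knob: dark
    k=(hsv[...,2]<95)&(x>.4)&(x<.5)&(y>.15)&(y<.27)&(z>.06)
    print(" knob",k.sum(),np.round(np.median(W[k],0),4),np.round(np.percentile(W[k],[3,97],0),4).tolist())
save(a,"c1.png",(160,215,230,275),8);save(b,"c2.png",(325,165,415,245),8)
import subprocess
i1=cv2.imread("pics/c1.png");i2=cv2.imread("pics/c2.png");h=480;i1=cv2.resize(i1,(400,343));i2=cv2.resize(i2,(400,356));cv2.imwrite("pics/c12.png",np.hstack([i1,i2[:343]]))
E
python3 fit.py
```

```text
s cover N 8603 axis x@y=.21 [0.65555787 0.01287156] rms 0.0054131120482886945 y [0.02873315 0.41307656]
 cab y extents z>.15 [0.01042025 0.43053167]
 tops ((528.5962524414062, -359.1851501464844), (135.88494873046875, 61.04560470581055), 2.5511066913604736) z 0.08549233564779017
 board ((465.70501708984375, -145.41778564453125), (168.68682861328125, 167.37356567382812), 89.4297866821289) z 0.01057189444415865
  green [0.566 0.618] [-0.508 -0.446]
  red [0.438 0.496] [-0.499 -0.442]
 knob 307 [0.4939 0.2174 0.0787] [[0.4472, 0.1556, 0.0612], [0.4995, 0.2631, 0.0921]]
t cover N 7806 axis x@y=.21 [0.654215   0.01403295] rms 0.005654386356062237 y [0.02814785 0.41276191]
 cab y extents z>.15 [0.00768872 0.42924137]
 tops ((529.3617553710938, -361.0020751953125), (136.1806182861328, 65.57978057861328), 2.9090054035186768) z 0.08556455117879214
 board ((464.4874267578125, -144.64495849609375), (167.89361572265625, 168.33778381347656), 89.95169830322266) z 0.010314617592501796
  green [0.566 0.624] [-0.509 -0.445]
  red [0.436 0.497] [-0.498 -0.44 ]
 knob 196 [0.4763 0.2199 0.0822] [[0.4491, 0.1563, 0.063], [0.4978, 0.2622, 0.095]]
```

View pics/c12.png

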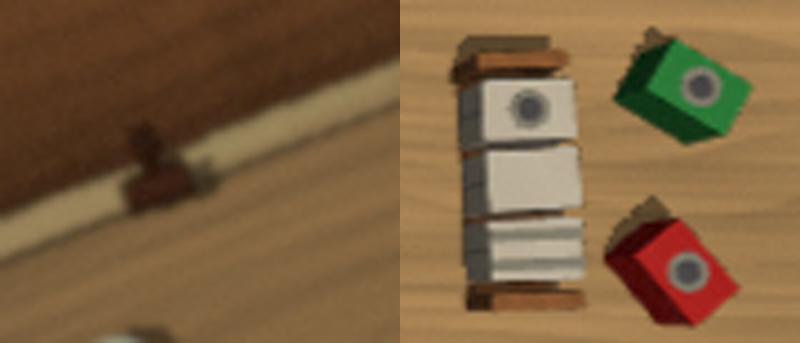

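```bash
python3 - <<'E'
from h import *
a=manip.camera("scene");b=manip.camera("top")
print("knob tri",tri([a,b],[(187.8,246.5),(161.8,227.2)]))
print("hole tri",tri([a,b],[(336.7,148.7),(354.5,189.3)]))
for p in(a,b):
    W=cloud(p)
    # fine tops incl. target only, shadows tolerated
    g=W[...,:]; m=(np.abs(g[...,2]-.0855)<.006)&(g[...,0]>.552)&(g[...,0]<.602)&(g[...,1]<-.31)&(g[...,1]>-.41)
    print("target top",cv2.minAreaRect((W[m][:,:2]*1000).astype(np.float32)),np.percentile(W[m],[2,98],0).round(4).tolist())
    k=(W[...,0]>.43)&(W[...,0]<.468)&(W[...,1]>.17)&(W[...,1]<.27)&(W[...,2]>.06)
    print("knob",k.sum(),np.percentile(W[k],[5,50,95],0).round(4).tolist())
    w=(W[...,2]>.006)&(W[...,2]<.016)&(W[...,0]>.35)&(W[...,0]<.58)&(W[...,1]>-.25)&(W[...,1]<-.05)&(p["pixels"][...,2]>115)
    print("board",cv2.minAreaRect((W[w][:,:2]*1000).astype(np.float32)),np.median(W[w],0).round(4))
    for c in(0,.03,.06): 
        t=.262+c; print(c,proj(p,[.655-.208*np.cos(t),.2195,.02+.208*np.sin(t)]).round(1),end=" ")
    print()
st()
print("off knob above",off([.455,.2205,.16]))
E
```

```text
knob tri [0.45387966 0.21921318 0.0938049 ]
hole tri [ 0.57783935 -0.3613883   0.08180717]
target top ((575.6017456054688, -357.64898681640625), (64.1654052734375, 46.83431625366211), 89.74921417236328) [[0.5562, -0.3883, 0.0808], [0.5976, -0.3265, 0.0888]]
knob 94 [[0.4473, 0.2057, 0.0808], [0.4543, 0.2218, 0.0892], [0.4658, 0.239, 0.093]]
board ((0.0, 0.0), (0.0, 0.0), 0.0) [nan nan nan]
0 [188.5 248.4] 0.03 [187.9 247.3] 0.06 [187.3 246.2] 
target top ((576.2723999023438, -359.60992431640625), (40.658782958984375, 65.77001190185547), 1.3094056844711304) [[0.5563, -0.3894, 0.0808], [0.5961, -0.3276, 0.0901]]
knob 94 [[0.4489, 0.2042, 0.0813], [0.4579, 0.2199, 0.0896], [0.4673, 0.2381, 0.0939]]
board ((454.7916259765625, -119.77242279052734), (131.0828857421875, 71.84599304199219), 46.63899230957031) [ 0.4377 -0.1152  0.0117]
0 [163.6 227.4] 0.03 [163.2 226.8] 0.06 [162.8 226.1] 
clk 1.7 pos [0.1575 0.6048 0.2483] F [ 0.4  0.5 -0.6] grip 0.997
[[0.968, -0.0, 0.252], [-0.252, 0.0, 0.968], [-0.0, -1.0, 0.0]] q [-1.34  0.33 -0.06  1.46  0.02  1.35 -0.09]
off knob above [ 0.3847  0.0883 -0.2969]
  return _methods._mean(a, axis=axis, dtype=dtype,
  ret = um.true_divide(
```

Call:
move_arm(
  increments=[
    {"offset": [0.385, 0, -0.297], "yaw": -14, "jaw": 60},
    {"offset": [0.385, 0, -0.297], "yaw": -14, "jaw": 60},
    {"offset": [0.385, 0, -0.297], "yaw": -14, "jaw": 60},
    {"offset": [0.385, 0, -0.297], "yaw": -14, "jaw": 60},
    {"offset": [0.385, 0, -0.297], "yaw": -14, "jaw": 60},
    {"offset": [0.385, 0, -0.297], "yaw": -14, "jaw": 60},
    {"offset": [0.385, 0, -0.297], "yaw": -14, "jaw": 60},
    {"offset": [0.385, 0, -0.297], "yaw": -14, "jaw": 60},
    {"offset": [0.385, 0, -0.297], "yaw": -14, "jaw": 60},
    {"offset": [0.385, 0, -0.297], "yaw": -14, "jaw": 60},
  ],
  squeeze=30,
)

```text
clock: 2.53
position: [0.4135, 0.2736, 0.2487]
ee_rot: [-0.707, 0.004, -0.004, 0.707]
ft_force: [1.5, 1.1, 0.1]
grip_width: 0.764
```

```bash
python3 - <<'E'
from h import *
st(); print(off([.456,.221,.15]),off([.456,.221,.081]))
E
```

```text
clk 2.53 pos [0.4135 0.2736 0.2487] F [1.5 1.1 0.1] grip 0.764
[[1.0, 0.001, 0.01], [-0.01, 0.001, 1.0], [0.001, -1.0, 0.001]] q [-0.86  0.04  0.19  1.8  -0.01  1.3   0.89]
[ 0.043   0.0986 -0.0522] [ 0.0429  0.1676 -0.0523]
```

Call:
move_arm(
  increments=[
    {"offset": [0.043, 0.02, -0.052], "yaw": 0, "jaw": 60},
    {"offset": [0.043, 0.06, -0.052], "yaw": 0, "jaw": 60},
    {"offset": [0.043, 0.1, -0.052], "yaw": 0, "jaw": 60},
    {"offset": [0.043, 0.135, -0.052], "yaw": 0, "jaw": 60},
    {"offset": [0.043, 0.168, -0.052], "yaw": 0, "jaw": 60},
    {"offset": [0.043, 0.168, -0.052], "yaw": 0, "jaw": 60},
    {"offset": [0.043, 0.168, -0.052], "yaw": 0, "jaw": 60},
  ],
)

```text
clock: 3.12
position: [0.4553, 0.2207, 0.0801]
ee_rot: [0.708, -0.004, 0.003, -0.707]
ft_force: [-0.5, 0.1, 1.3]
grip_width: 0.765
```

```bash
python3 - <<'E'
from h import *
st(); a=manip.camera("scene");save(a,"k1.png",(120,170,260,290),4)
E
```

```text
clk 3.12 pos [0.4553 0.2207 0.0801] F [-0.5  0.1  1.3] grip 0.765
[[1.0, -0.002, 0.01], [-0.01, -0.001, 1.0], [-0.002, -1.0, -0.001]] q [-0.77  0.24  0.25  1.97 -0.07  0.94  1.08]
```

View pics/k1.png

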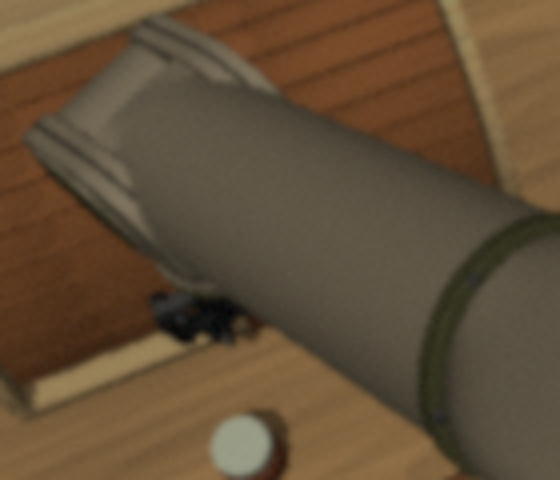

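The knob is hidden under the gripper, which sits over it with no contact (slip jar clear at crop (240,445)). I'll close on it.

Call:
move_arm(
  increments=[
    {"offset": [0, 0, 0], "yaw": 0, "jaw": 255},
    {"offset": [0, 0, 0], "yaw": 0, "jaw": 255},
    {"offset": [0, 0, 0], "yaw": 0, "jaw": 255},
    {"offset": [0, 0, 0], "yaw": 0, "jaw": 255},
    {"offset": [0, 0, 0], "yaw": 0, "jaw": 255},
    {"offset": [0, 0, 0], "yaw": 0, "jaw": 255},
  ],
)

```text
clock: 3.67
position: [0.4574, 0.222, 0.083]
ee_rot: [-0.706, 0.003, -0.005, 0.708]
ft_force: [1.1, -1.4, 1.8]
grip_width: 0.413
```

```bash
python3 - <<'E'
from h import *
p,M=st()
# arc from current: assume axis x .655, z .02
for ax in(.655,):
  v=p+[0,0,.002]-[ax,0,.02]; r=np.hypot(v[0],v[2]); th=np.arctan2(v[2],-v[0]); print("r",r,"th",th,"cover",th-.262)
  for c in np.arange(.0,1.5,.12)+th-.262:
    t=.262+c+ (0); X=np.array([ax-.208*np.cos(t),p[1],.018+.208*np.sin(t)]); print(round(c,2),np.round(M.T@(X-p),4).tolist())
E
```

```text
clk 3.67 pos [0.4574 0.222  0.083 ] F [ 1.1 -1.4  1.8] grip 0.413
[[1.0, 0.003, 0.01], [-0.01, 0.002, 1.0], [0.003, -1.0, 0.002]] q [-0.77  0.24  0.25  1.96 -0.07  0.94  1.08]
r 0.20799009995584664 th 0.3178292564360455 cover 0.05582925643604547
0.06 [-0.0, -0.0, -0.0]
0.18 [0.0093, -0.0232, 0.0001]
0.3 [0.0212, -0.045, 0.0003]
0.42 [0.0357, -0.0653, 0.0005]
0.54 [0.0526, -0.0837, 0.0007]
0.66 [0.0715, -0.1, 0.001]
0.78 [0.0922, -0.1139, 0.0012]
0.9 [0.1145, -0.1252, 0.0015]
1.02 [0.1379, -0.1337, 0.0017]
1.14 [0.1622, -0.1394, 0.002]
1.26 [0.187, -0.1421, 0.0023]
1.38 [0.2119, -0.1419, 0.0025]
1.5 [0.2367, -0.1387, 0.0028]
```

Call:
move_arm(
  increments=[
    {"offset": [0.0093, -0.0232, 0], "yaw": 0, "jaw": 255},
    {"offset": [0.0212, -0.045, 0], "yaw": 0, "jaw": 255},
    {"offset": [0.0357, -0.0653, 0.0005], "yaw": 0, "jaw": 255},
    {"offset": [0.0526, -0.0837, 0.0007], "yaw": 0, "jaw": 255},
    {"offset": [0.0715, -0.1, 0.001], "yaw": 0, "jaw": 255},
    {"offset": [0.0922, -0.1139, 0.0012], "yaw": 0, "jaw": 255},
    {"offset": [0.1145, -0.1252, 0.0015], "yaw": 0, "jaw": 255},
    {"offset": [0.1379, -0.1337, 0.0017], "yaw": 0, "jaw": 255},
    {"offset": [0.1622, -0.1394, 0.002], "yaw": 0, "jaw": 255},
    {"offset": [0.1622, -0.1394, 0.002], "yaw": 0, "jaw": 255},
  ],
)

```text
clock: 4.5
position: [0.6226, 0.2198, 0.2242]
ee_rot: [-0.707, 0.003, -0.007, 0.707]
ft_force: [-0.6, -5.8, 12.0]
grip_width: 0.41
```

```bash
python3 - <<'E'
from h import *
p,M=st()
v=p+[0,0,.002]-[.655,0,.02]; print(np.hypot(v[0],v[2]),np.arctan2(v[2],-v[0])-.262)
for c in (1.22,1.31,1.4,1.45,1.48):
    t=.262+c; X=np.array([.655-.208*np.cos(t),p[1],.018+.208*np.sin(t)]); print(c,off(X))
E
```

```text
clk 4.5 pos [0.6226 0.2198 0.2242] F [-0.6 -5.8 12. ] grip 0.41
[[1.0, 0.005, 0.013], [-0.013, 0.0, 1.0], [0.005, -1.0, 0.0]] q [-0.64  0.43  0.32  1.41 -0.13  1.32  1.24]
0.20873121614001983 1.1529404496158424
1.22 [ 0.014  -0.0009  0.0002]
1.31 [ 0.0327 -0.0016  0.0004]
1.4 [ 0.0513 -0.0007  0.0007]
1.45 [0.0617 0.0006 0.0008]
1.48 [0.0678 0.0016 0.0009]
```

Following. I'll finish the arc and release. The jar and bays can then be viewed.

Call:
move_arm(
  increments=[
    {"offset": [0.014, 0, 0], "yaw": 0, "jaw": 255},
    {"offset": [0.033, 0, 0], "yaw": 0, "jaw": 255},
    {"offset": [0.051, 0.001, 0], "yaw": 0, "jaw": 255},
    {"offset": [0.062, 0.002, 0], "yaw": 0, "jaw": 255},
    {"offset": [0.067, 0.003, 0], "yaw": 0, "jaw": 255},
    {"offset": [0.067, 0.003, 0], "yaw": 0, "jaw": 255},
    {"offset": [0.067, 0.003, 0], "yaw": 0, "jaw": 90},
    {"offset": [0.067, 0.003, 0], "yaw": 0, "jaw": 60},
    {"offset": [0.067, -0.03, 0], "yaw": 0, "jaw": 60},
    {"offset": [0.067, -0.065, 0], "yaw": 0, "jaw": 60},
  ],
)

```text
clock: 5.33
position: [0.6875, 0.2191, 0.2871]
ee_rot: [0.708, -0.005, 0.004, -0.707]
ft_force: [0.9, 0.1, 0.3]
grip_width: 0.765
```

```bash
python3 - <<'E'
from h import *
p,M=st()
print(off([.62,-.16,.28]),off([.5767,-.3586,.28]))
E
```

```text
clk 5.33 pos [0.6875 0.2191 0.2871] F [0.9 0.1 0.3] grip 0.765
[[1.0, -0.001, 0.013], [-0.013, -0.001, 1.0], [-0.001, -1.0, -0.002]] q [-0.57  0.55  0.33  1.1  -0.17  1.51  1.28]
[-0.0627  0.0077 -0.3799] [-0.1035  0.0081 -0.5791]
```

Call:
move_arm(
  increments=[
    {"offset": [-0.1, 0, -0.3], "yaw": -3, "jaw": 0},
    {"offset": [-0.1, 0, -0.3], "yaw": -3, "jaw": 0},
    {"offset": [-0.1, 0, -0.579], "yaw": -3, "jaw": 0},
    {"offset": [-0.1, 0, -0.579], "yaw": -3, "jaw": 0},
    {"offset": [-0.1, 0, -0.579], "yaw": -3, "jaw": 0},
    {"offset": [-0.1, 0, -0.579], "yaw": -3, "jaw": 0},
    {"offset": [-0.1, 0, -0.579], "yaw": -3, "jaw": 0},
    {"offset": [-0.1, 0, -0.579], "yaw": -3, "jaw": 0},
    {"offset": [-0.1, 0, -0.579], "yaw": -3, "jaw": 0},
    {"offset": [-0.1, 0, -0.579], "yaw": -3, "jaw": 0},
  ],
)

```text
clock: 6.17
position: [0.6069, -0.1899, 0.2882]
ee_rot: [0.707, 0.014, -0.015, -0.707]
ft_force: [0.6, -0.6, 0.5]
grip_width: 0.996
```

```bash
python3 - <<'E'
from h import *
a=manip.camera("scene");b=manip.camera("top");save(a,"s2.png",s=1.5);save(b,"t2.png",s=1.5)
st()
for q in ("knob","cradle_floor","stored_jar"):
    for n,p in(("s",a),("t",b)):
        W=cloud(p)
        for r in manip.spot_point(p,q)[:2]:
            u,v=r["centre"];print(q,n,np.round([u,v],1),round(r["confidence"],2),np.round(W[int(round(v)),int(round(u))],3))
        if q=="knob":
            k=(abs(W[...,0]-.69)<.04)&(abs(W[...,1]-.22)<.03)&(W[...,2]>.215);print(k.sum(),np.percentile(W[k],[5,50,95],0).round(4).tolist() if k.sum() else "")
print(off([.5767,-.3586,.2]))
E
```

```text
clk 6.27 pos [ 0.6046 -0.1973  0.2885] F [-0.9 -0.1  0.4] grip 1.0
[[1.0, -0.003, -0.029], [0.029, -0.005, 1.0], [-0.003, -1.0, -0.005]] q [-0.12  0.36  0.48  1.39 -0.16  1.43  1.96]
knob s [153.5 163.4] 0.57 [0.674 0.216 0.237]
106 [[0.6677, 0.2028, 0.2215], [0.6726, 0.2194, 0.2354], [0.6846, 0.2352, 0.2391]]
knob t [157.6 142.3] 0.8 [0.681 0.205 0.237]
115 [[0.6682, 0.2011, 0.2301], [0.6775, 0.217, 0.2361], [0.6867, 0.234, 0.2398]]
cradle_floor s [159.5 228.3] 0.58 [0.576 0.287 0.02 ]
cradle_floor t [145. 190.] 0.71 [0.573 0.295 0.023]
cradle_floor t [350.7 189.1] 0.63 [ 0.512 -0.199  0.66 ]
stored_jar s [199.1 211.6] 0.72 [0.556 0.151 0.067]
stored_jar t [191.2 188.3] 0.67 [0.574 0.137 0.089]
[-0.0388  0.0883 -0.1705]
```

View pics/s2.png

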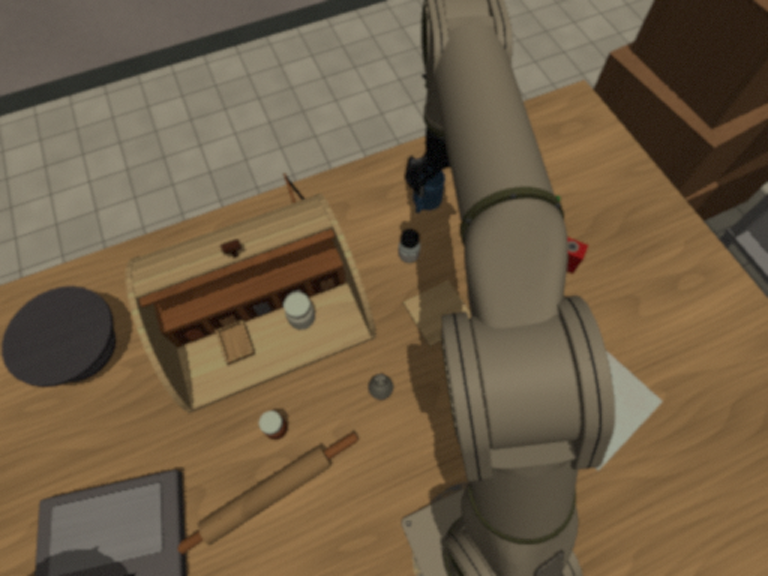

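Cover is well back (knob at (232,248)). The cradle is at (237,341) and the jar at (298,308), both in the bays. Going over the target now.

Call:
move_arm(
  increments=[
    {"offset": [-0.0388, 0, -0.1715], "yaw": 0, "jaw": 0},
    {"offset": [-0.0388, 0, -0.1715], "yaw": 0, "jaw": 0},
    {"offset": [-0.0388, 0, -0.1715], "yaw": 0, "jaw": 0},
    {"offset": [-0.0388, 0.03, -0.1715], "yaw": 0, "jaw": 0},
    {"offset": [-0.0388, 0.06, -0.1715], "yaw": 0, "jaw": 0},
    {"offset": [-0.0388, 0.1, -0.1715], "yaw": 0, "jaw": 0},
    {"offset": [-0.0388, 0.12, -0.1715], "yaw": 0, "jaw": 0},
    {"offset": [-0.0388, 0.12, -0.1715], "yaw": 0, "jaw": 0},
    {"offset": [-0.0388, 0.12, -0.1715], "yaw": 0, "jaw": 0},
  ],
)

```text
clock: 7.32
position: [0.5772, -0.3582, 0.1679]
ee_rot: [-0.707, -0.015, 0.017, 0.707]
ft_force: [0.4, 0.0, 1.5]
grip_width: 0.996
```

```bash
python3 - <<'E'
from h import *
st();print(off([.5767,-.3592,.055]))
a=manip.camera("scene");b=manip.camera("top")
# cradle fit
for p in(a,b):
    W=cloud(p);x,y,z=W[...,0],W[...,1],W[...,2]
    m=(x>.52)&(x<.64)&(y>.23)&(y<.36)&(z>.0155)&(z<.045)
    hsv=cv2.cvtColor(p["pixels"],cv2.COLOR_RGB2HSV)
    print(m.sum(),np.percentile(W[m],[2,50,98],0).round(4).tolist(),cv2.minAreaRect((W[m][:,:2]*1000).astype(np.float32)))
save(b,"t3.png",(110,130,240,230),6)
save(a,"s3.png",(120,180,240,270),6)
E
```

```text
clk 7.32 pos [ 0.5772 -0.3582  0.1679] F [0.4 0.  1.5] grip 0.996
[[0.999, -0.003, -0.044], [0.044, 0.0, 0.999], [-0.003, -1.0, 0.001]] q [ 0.14  0.54  0.5   1.42 -0.26  1.25  2.28]
[-0.0002  0.1129 -0.0011]
652 [[0.5301, 0.2362, 0.0157], [0.588, 0.2984, 0.0207], [0.6234, 0.3528, 0.0435]] ((573.3092651367188, 295.241455078125), (128.9283905029297, 102.46926879882812), 89.62019348144531)
664 [[0.5251, 0.2369, 0.0156], [0.5778, 0.2975, 0.0198], [0.6211, 0.3561, 0.0364]] ((572.9158325195312, 295.432373046875), (101.41905975341797, 129.15158081054688), 0.5600505471229553)
```

View pics/t3.png

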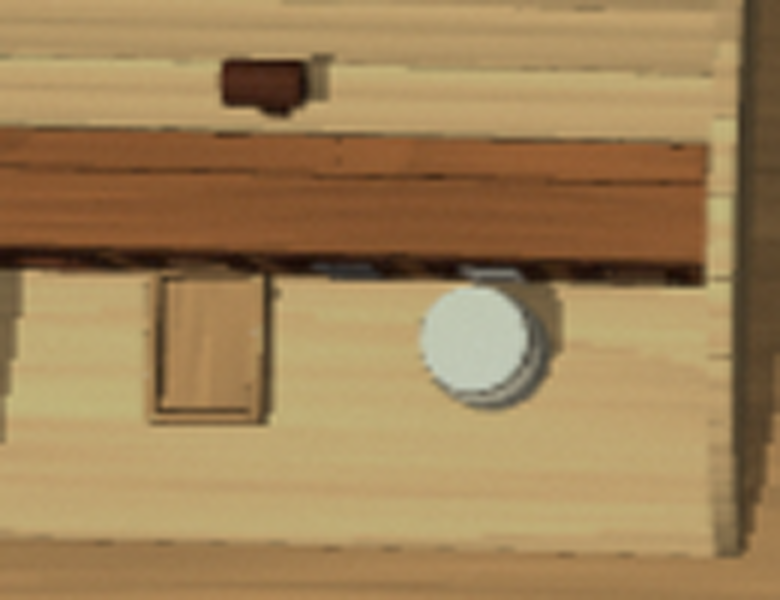

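View pics/s3.png

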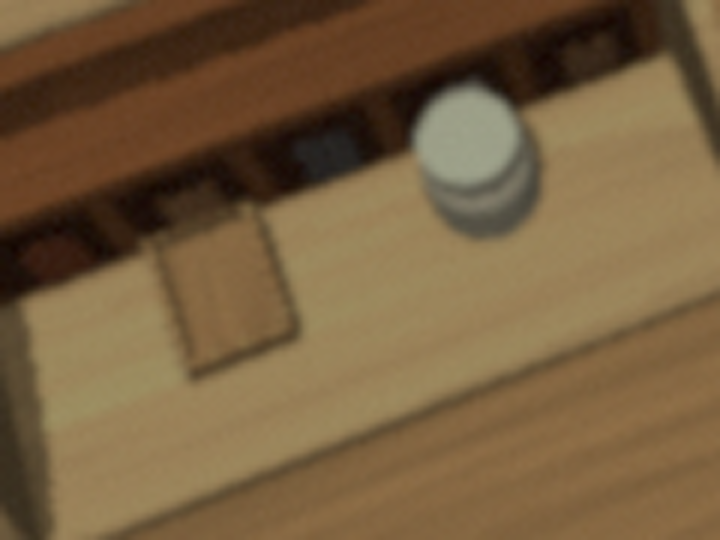

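```bash
python3 - <<'E'
from h import *
a=manip.camera("scene");b=manip.camera("top")
def atz(p,uv,z):
    K=p["intrinsics"];r=np.array([(uv[0]-K[0,2])/K[0,0],(uv[1]-K[1,2])/K[1,1],1])@p["R"];c=-p["R"].T@p["t"];return c+r*(z-c[2])/r[2]
for px in((150,423),(264,423),(268,277),(152,272)): print("t",atz(b,(110+px[0]/6,130+px[1]/6),.03).round(4))
for px in((190,380),(300,330),(258,205),(150,240)): print("s",atz(a,(120+px[0]/6,180+px[1]/6),.03).round(4))
# predicted model overlay (rim) for cabinet-frame guess
for n,p,o in(("t",b,(110,130)),("s",a,(120,180))):
  for cx,cy in((.582,.2955),):
    print(n,[((proj(p,[cx+sx*.042-.0134*0,cy+sy*.031,.03])-o)*6).round(0).tolist() for sx,sy in((-1,1),(-1,-1),(1,-1),(1,1))])
E
```

```text
t [0.5387 0.3233 0.03  ]
t [0.5394 0.2628 0.03  ]
t [0.6177 0.2634 0.03  ]
t [0.6197 0.3254 0.03  ]
s [0.5328 0.3246 0.03  ]
s [0.5356 0.2629 0.03  ]
s [0.614  0.2622 0.03  ]
s [0.6183 0.3223 0.03  ]
t [[144.0, 421.0], [261.0, 422.0], [266.0, 265.0], [150.0, 264.0]]
s [[183.0, 369.0], [295.0, 324.0], [249.0, 191.0], [140.0, 234.0]]
```

Call:
move_arm(
  increments=[
    {"offset": [0, 0.03, -0.001], "yaw": 1, "jaw": 0},
    {"offset": [0, 0.06, -0.001], "yaw": 1, "jaw": 0},
    {"offset": [0, 0.085, -0.001], "yaw": 1, "jaw": 0},
    {"offset": [0, 0.105, -0.001], "yaw": 1, "jaw": 0},
    {"offset": [0, 0.113, -0.001], "yaw": 1, "jaw": 0},
    {"offset": [0, 0.113, -0.001], "yaw": 1, "jaw": 0},
    {"offset": [0, 0.113, -0.001], "yaw": 1, "jaw": 0},
  ],
)

```text
clock: 8.1
position: [0.5789, -0.3614, 0.0594]
ee_rot: [0.708, 0.01, -0.008, -0.706]
ft_force: [0.6, -0.1, 0.6]
grip_width: 1.001
```

Call:
move_arm(
  increments=[
    {"offset": [-0.002, 0.004, -0.001], "yaw": 0, "jaw": 0},
    {"offset": [-0.002, 0.004, -0.001], "yaw": 0, "jaw": 255},
    {"offset": [-0.002, 0.004, -0.001], "yaw": 0, "jaw": 255},
    {"offset": [-0.002, 0.004, -0.001], "yaw": 0, "jaw": 255},
    {"offset": [-0.002, 0.004, -0.001], "yaw": 0, "jaw": 255},
    {"offset": [-0.002, 0.004, -0.001], "yaw": 0, "jaw": 255},
  ],
  squeeze=50,
)

```text
clock: 8.6
position: [0.5777, -0.3626, 0.0568]
ee_rot: [0.708, 0.011, -0.008, -0.706]
ft_force: [-1.0, 1.4, 7.0]
grip_width: 0.743
```

```bash
python3 - <<'E'
from h import *
st();print(off([.462,-.147,.2]))
b=manip.camera("top")
E
```

```text
clk 8.6 pos [ 0.5777 -0.3626  0.0568] F [-1.   1.4  7. ] grip 0.743
[[1.0, 0.005, -0.026], [0.026, -0.003, 1.0], [0.005, -1.0, -0.004]] q [ 0.16  0.64  0.46  1.51 -0.31  1.05  2.3 ]
[-0.1093 -0.1445  0.2181]
```

Call:
move_arm(
  increments=[
    {"offset": [0, -0.015, 0], "yaw": 0, "jaw": 255},
    {"offset": [0, -0.04, 0], "yaw": 0, "jaw": 255},
    {"offset": [0, -0.07, 0], "yaw": 0, "jaw": 255},
    {"offset": [0, -0.1, 0], "yaw": 0, "jaw": 255},
    {"offset": [0, -0.13, 0], "yaw": 0, "jaw": 255},
    {"offset": [0, -0.145, 0], "yaw": 0, "jaw": 255},
    {"offset": [-0.03, -0.145, 0.03], "yaw": 0, "jaw": 255},
    {"offset": [-0.055, -0.145, 0.06], "yaw": 0, "jaw": 255},
    {"offset": [-0.08, -0.145, 0.09], "yaw": 0, "jaw": 255},
  ],
)

```text
clock: 9.4
position: [0.4931, -0.2736, 0.2005]
ee_rot: [0.708, 0.01, -0.008, -0.706]
ft_force: [1.0, 1.1, -1.5]
grip_width: 0.744
```

```bash
python3 - <<'E'
from h import *
st();print(off([.462,-.147,.2]))
E
```

```text
clk 9.4 pos [ 0.4931 -0.2736  0.2005] F [ 1.   1.1 -1.5] grip 0.744
[[1.0, 0.004, -0.026], [0.026, -0.004, 1.0], [0.004, -1.0, -0.004]] q [-0.03  0.24  0.53  1.72 -0.13  1.21  2.13]
[-2.780e-02 -1.000e-04  1.274e-01]
```

Call:
move_arm(
  increments=[
    {"offset": [-0.01, 0, 0.04], "yaw": 0, "jaw": 255},
    {"offset": [-0.02, 0, 0.08], "yaw": 0, "jaw": 255},
    {"offset": [-0.028, 0.01, 0.115], "yaw": 0, "jaw": 255},
    {"offset": [-0.028, 0.04, 0.127], "yaw": 0, "jaw": 255},
    {"offset": [-0.028, 0.075, 0.127], "yaw": 0, "jaw": 255},
    {"offset": [-0.028, 0.105, 0.127], "yaw": 0, "jaw": 255},
    {"offset": [-0.028, 0.125, 0.127], "yaw": 0, "jaw": 255},
    {"offset": [-0.028, 0.132, 0.127], "yaw": 0, "jaw": 255},
    {"offset": [-0.028, 0.134, 0.127], "yaw": 0, "jaw": 255},
    {"offset": [-0.028, 0.134, 0.127], "yaw": 0, "jaw": 255},
  ],
)

```text
clock: 10.23
position: [0.4626, -0.1481, 0.0664]
ee_rot: [0.708, 0.01, -0.007, -0.706]
ft_force: [-0.1, 0.4, -2.8]
grip_width: 0.745
```

```bash
python3 - <<'E'
from h import *
st();print(off([.462,-.147,.0575]))
E
```

```text
clk 10.23 pos [ 0.4626 -0.1481  0.0664] F [-0.1  0.4 -2.8] grip 0.745
[[1.0, 0.004, -0.025], [0.025, -0.004, 1.0], [0.004, -1.0, -0.004]] q [-0.18  0.23  0.43  2.04 -0.12  0.89  1.91]
[-0.0006  0.0089  0.0012]
```

Call:
move_arm(
  increments=[
    {"offset": [0, 0.004, 0], "yaw": 0, "jaw": 255},
    {"offset": [0, 0.008, 0], "yaw": 0, "jaw": 255},
    {"offset": [0, 0.009, 0], "yaw": 0, "jaw": 255},
    {"offset": [0, 0.01, 0], "yaw": 0, "jaw": 255},
    {"offset": [0, 0.01, 0], "yaw": 0, "jaw": 255},
  ],
)

```text
clock: 10.65
position: [0.4629, -0.1482, 0.0567]
ee_rot: [0.708, 0.011, -0.007, -0.706]
ft_force: [0.1, 0.6, -0.3]
grip_width: 0.743
```

Call:
move_arm(
  increments=[
    {"offset": [0, 0, 0], "yaw": 0, "jaw": 150},
    {"offset": [0, 0, 0], "yaw": 0, "jaw": 0},
    {"offset": [0, 0, 0], "yaw": 0, "jaw": 0},
    {"offset": [0, 0, 0], "yaw": 0, "jaw": 0},
    {"offset": [0, -0.03, 0], "yaw": 0, "jaw": 0},
    {"offset": [0, -0.06, 0], "yaw": 0, "jaw": 0},
    {"offset": [0, -0.09, 0], "yaw": 7, "jaw": 0},
    {"offset": [0, -0.09, 0], "yaw": 14, "jaw": 0},
    {"offset": [0, -0.09, 0], "yaw": 21, "jaw": 0},
    {"offset": [0, -0.09, 0], "yaw": 28, "jaw": 0},
  ],
)

```text
clock: 11.48
position: [0.4629, -0.1479, 0.1475]
ee_rot: [0.688, -0.162, 0.167, -0.687]
ft_force: [0.0, -0.1, -0.1]
grip_width: 1.003
```

Call:
move_arm(
  increments=[
    {"offset": [0, 0, 0], "yaw": 7, "jaw": 0},
    {"offset": [0, 0, 0], "yaw": 14, "jaw": 0},
    {"offset": [0, 0, 0], "yaw": 21, "jaw": 0},
    {"offset": [0, 0, 0], "yaw": 28, "jaw": 0},
    {"offset": [0, 0, 0], "yaw": 35, "jaw": 0},
    {"offset": [0, 0, 0], "yaw": 42, "jaw": 0},
    {"offset": [0, 0, 0], "yaw": 49, "jaw": 0},
    {"offset": [0, 0, 0], "yaw": 56, "jaw": 0},
    {"offset": [0, 0, 0], "yaw": 62, "jaw": 0},
    {"offset": [0, 0, 0], "yaw": 62, "jaw": 0},
  ],
)

```text
clock: 12.32
position: [0.463, -0.1479, 0.1477]
ee_rot: [-0.503, 0.494, -0.499, 0.504]
ft_force: [-0.2, 1.3, 0.7]
grip_width: 1.0
```

```bash
python3 - <<'E'
from h import *
st();print(off([.4622,-.1482,.0575]))
a=manip.camera("scene");b=manip.camera("top")
save(a,"s4.png",(240,120,400,240),4)
E
```

```text
clk 12.32 pos [ 0.463  -0.1479  0.1477] F [-0.2  1.3  0.7] grip 1.0
[[0.014, 0.007, 1.0], [-1.0, -0.004, 0.014], [0.004, -1.0, 0.007]] q [-0.3   0.1   0.55  1.98 -0.06  1.07  0.29]
[-0.0001  0.0902 -0.0014]
```

View pics/s4.png

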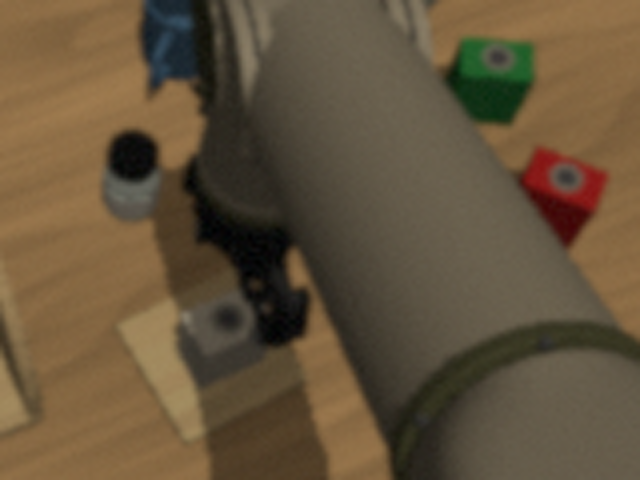

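Call:
move_arm(
  increments=[
    {"offset": [0, 0.03, -0.001], "yaw": -0.6, "jaw": 0},
    {"offset": [0, 0.055, -0.001], "yaw": -0.6, "jaw": 0},
    {"offset": [0, 0.075, -0.001], "yaw": -0.6, "jaw": 0},
    {"offset": [0, 0.086, -0.001], "yaw": -0.6, "jaw": 0},
    {"offset": [0, 0.087, -0.001], "yaw": -0.6, "jaw": 0},
    {"offset": [0, 0.087, -0.001], "yaw": -0.6, "jaw": 255},
    {"offset": [0, 0.087, -0.001], "yaw": -0.6, "jaw": 255},
    {"offset": [0, 0.087, -0.001], "yaw": -0.6, "jaw": 255},
    {"offset": [0, 0.087, -0.001], "yaw": -0.6, "jaw": 255},
    {"offset": [0, 0.087, -0.001], "yaw": -0.6, "jaw": 255},
  ],
)

```text
clock: 13.25
position: [0.4634, -0.1484, 0.0619]
ee_rot: [-0.507, 0.488, -0.495, 0.51]
ft_force: [-1.1, 0.9, 6.8]
grip_width: 0.487
```

Call:
move_arm(
  increments=[
    {"offset": [0, 0, 0], "yaw": 0, "jaw": 255},
    {"offset": [0, -0.02, 0], "yaw": 0, "jaw": 255},
    {"offset": [0, -0.05, 0], "yaw": 0, "jaw": 255},
    {"offset": [0, -0.08, 0], "yaw": -7, "jaw": 255},
    {"offset": [0, -0.11, 0], "yaw": -14, "jaw": 255},
    {"offset": [0, -0.14, 0], "yaw": -21, "jaw": 255},
    {"offset": [0, -0.15, 0], "yaw": -28, "jaw": 255},
    {"offset": [0, -0.15, 0], "yaw": -35, "jaw": 255},
    {"offset": [0, -0.15, 0], "yaw": -42, "jaw": 255},
    {"offset": [0, -0.15, 0], "yaw": -49, "jaw": 255},
  ],
)

```text
clock: 14.08
position: [0.462, -0.1478, 0.2123]
ee_rot: [-0.667, 0.231, -0.238, 0.667]
ft_force: [0.4, 0.6, -2.1]
grip_width: 0.485
```

```bash
python3 - <<'E'
from h import *
p,M=st();print(off([.50,.2935,.21]),"jaw deg",np.degrees(np.arctan2(M[1,2],M[0,2])))
E
```

```text
clk 14.08 pos [ 0.462  -0.1478  0.2123] F [ 0.4  0.6 -2.1] grip 0.485
[[0.78, 0.009, 0.625], [-0.625, -0.003, 0.78], [0.009, -1.0, 0.003]] q [-0.29  0.02  0.52  1.9  -0.01  1.21  1.13]
[-0.2463  0.0013  0.3681] jaw deg 51.29120159911496
```

Call:
move_arm(
  increments=[
    {"offset": [-0.023, 0, 0.034], "yaw": -7, "jaw": 255},
    {"offset": [-0.046, 0, 0.068], "yaw": -14, "jaw": 255},
    {"offset": [-0.069, 0, 0.102], "yaw": -21, "jaw": 255},
    {"offset": [-0.092, 0, 0.136], "yaw": -28, "jaw": 255},
    {"offset": [-0.115, 0, 0.17], "yaw": -35, "jaw": 255},
    {"offset": [-0.138, 0, 0.205], "yaw": -38, "jaw": 255},
    {"offset": [-0.161, 0, 0.24], "yaw": -38, "jaw": 255},
    {"offset": [-0.184, 0, 0.275], "yaw": -38, "jaw": 255},
    {"offset": [-0.21, 0, 0.31], "yaw": -38, "jaw": 255},
    {"offset": [-0.23, 0, 0.345], "yaw": -38, "jaw": 255},
  ],
)

```text
clock: 14.92
position: [0.4972, 0.2662, 0.2115]
ee_rot: [0.708, -0.001, 0.007, -0.706]
ft_force: [2.4, 0.0, -1.9]
grip_width: 0.486
```

```bash
python3 - <<'E'
from h import *
p,M=st();print(off([.579,.2935,.20]),"jaw deg",np.degrees(np.arctan2(M[1,2],M[0,2])))
a=manip.camera("scene");b=manip.camera("top")
E
```

```text
clk 14.92 pos [0.4972 0.2662 0.2115] F [ 2.4  0.  -1.9] grip 0.486
[[1.0, 0.009, 0.012], [-0.012, -0.003, 1.0], [0.009, -1.0, -0.003]] q [-0.71  0.21  0.15  1.69 -0.03  1.23  1.01]
[0.0814 0.0122 0.0283] jaw deg 89.32283361905269
```

Call:
move_arm(
  increments=[
    {"offset": [0.03, 0.012, 0.01], "yaw": 0, "jaw": 255},
    {"offset": [0.06, 0.02, 0.02], "yaw": 0, "jaw": 255},
    {"offset": [0.082, 0.04, 0.028], "yaw": 0, "jaw": 255},
    {"offset": [0.083, 0.07, 0.028], "yaw": 0, "jaw": 255},
    {"offset": [0.083, 0.09, 0.028], "yaw": 0, "jaw": 255},
    {"offset": [0.083, 0.1, 0.028], "yaw": 0, "jaw": 255},
    {"offset": [0.083, 0.1, 0.028], "yaw": 0, "jaw": 255},
  ],
)

```text
clock: 15.6
position: [0.5785, 0.2988, 0.1087]
ee_rot: [0.708, 0.001, 0.002, -0.706]
ft_force: [-0.5, -0.2, -3.0]
grip_width: 0.485
```

```bash
python3 - <<'E'
from h import *
p,M=st();print(off([.58,.294,.07]))
a=manip.camera("scene");b=manip.camera("top")
i1=cv2.resize(a["pixels"][180:270,120:220,::-1],(400,360),interpolation=2);i2=cv2.resize(b["pixels"][160:230,110:210,::-1],(400,280),interpolation=2)
i2=cv2.copyMakeBorder(i2,0,80,0,0,0);cv2.imwrite("pics/h5.png",np.hstack([i1,i2]))
for n,q,o in(("s",a,(120,180)),("t",b,(110,160))):
  for z,nm in((.03,"rim"),):
    print(n,nm,[((proj(q,[.58+sx*.042,.294+sy*.031,z])-o)*4).round(0).tolist() for sx,sy in((-1,1),(-1,-1),(1,-1),(1,1))])
  c=p-[0,0,.052]
  print(n,"mould bot",[((proj(q,c+[sx*.032,sy*.021,0])-o)*4).round(0).tolist() for sx,sy in((-1,1),(-1,-1),(1,-1),(1,1))])
E
```

```text
clk 15.6 pos [0.5785 0.2988 0.1087] F [-0.5 -0.2 -3. ] grip 0.485
[[1.0, 0.004, 0.002], [-0.002, -0.003, 1.0], [0.004, -1.0, -0.003]] q [-0.67  0.49  0.15  1.55 -0.08  1.1   1.07]
[ 0.0014  0.0387 -0.0047]
s rim [[124.0, 248.0], [199.0, 217.0], [168.0, 129.0], [96.0, 157.0]]
s mould bot [[118.0, 225.0], [170.0, 204.0], [146.0, 135.0], [96.0, 155.0]]
t rim [[98.0, 163.0], [176.0, 164.0], [179.0, 59.0], [102.0, 58.0]]
t mould bot [[95.0, 149.0], [148.0, 150.0], [151.0, 69.0], [98.0, 68.0]]
```

View pics/h5.png

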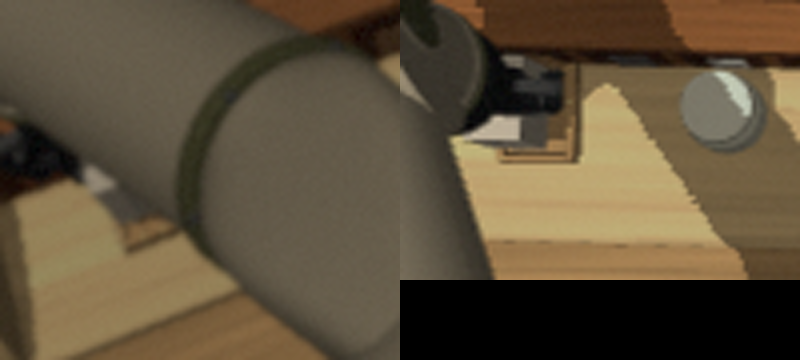

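Call:
move_arm(
  increments=[
    {"offset": [0.002, 0.005, -0.0053], "yaw": 0.6, "jaw": 255},
    {"offset": [0.002, 0.01, -0.0053], "yaw": 0.6, "jaw": 255},
    {"offset": [0.002, 0.013, -0.0053], "yaw": 0.6, "jaw": 255},
    {"offset": [0.002, 0.013, -0.0053], "yaw": 0.6, "jaw": 255},
    {"offset": [0.002, 0.013, -0.0053], "yaw": 0.6, "jaw": 255},
  ],
)

```text
clock: 16.12
position: [0.5822, 0.2946, 0.0996]
ee_rot: [0.707, -0.001, 0.008, -0.707]
ft_force: [0.0, 0.4, -3.2]
grip_width: 0.483
```

```bash
python3 - <<'E'
from h import *
p,M=st();print(off([.5805,.2935,.071]),np.degrees(np.arctan2(M[1,2],M[0,2])))
E
```

```text
clk 16.12 pos [0.5822 0.2946 0.0996] F [ 0.   0.4 -3.2] grip 0.483
[[1.0, 0.009, 0.013], [-0.013, -0.0, 1.0], [0.009, -1.0, -0.0]] q [-0.66  0.5   0.16  1.56 -0.08  1.08  1.07]
[-0.002   0.0286 -0.0011] 89.26274028339688
```

Call:
move_arm(
  increments=[
    {"offset": [-0.0015, 0.006, -0.001], "yaw": 0, "jaw": 255},
    {"offset": [-0.0015, 0.012, -0.001], "yaw": 0, "jaw": 255},
    {"offset": [-0.0015, 0.017, -0.001], "yaw": 0, "jaw": 255},
    {"offset": [-0.0015, 0.021, -0.001], "yaw": 0, "jaw": 255},
    {"offset": [-0.0015, 0.021, -0.001], "yaw": 0, "jaw": 255},
    {"offset": [-0.0015, 0.021, -0.001], "yaw": 0, "jaw": 255},
  ],
)

```text
clock: 16.62
position: [0.5806, 0.2942, 0.0781]
ee_rot: [-0.707, 0.001, -0.007, 0.707]
ft_force: [1.1, 2.7, -4.8]
grip_width: 0.489
```

Call:
move_arm(
  increments=[
    {"offset": [0, 0.003, 0], "yaw": 0, "jaw": 255},
    {"offset": [0, 0.005, 0], "yaw": 0, "jaw": 255},
    {"offset": [0, 0.007, 0], "yaw": 0, "jaw": 255},
    {"offset": [0, 0.008, 0], "yaw": 0, "jaw": 255},
    {"offset": [0, 0.008, 0], "yaw": 0, "jaw": 255},
    {"offset": [0, 0.008, 0], "yaw": 0, "jaw": 255},
  ],
)

```text
clock: 17.12
position: [0.5807, 0.2943, 0.0701]
ee_rot: [-0.707, 0.001, -0.007, 0.707]
ft_force: [-0.6, 0.8, -0.4]
grip_width: 0.489
```

```bash
python3 - <<'E'
from h import *
st()
E
```

```text
clk 17.12 pos [0.5807 0.2943 0.0701] F [-0.6  0.8 -0.4] grip 0.489
[[1.0, 0.008, 0.012], [-0.012, 0.0, 1.0], [0.008, -1.0, 0.001]] q [-0.66  0.53  0.15  1.59 -0.08  1.03  1.08]
```

Seated at the expected height (0.070), and the weight is off. I'll release, raise and back out.

Call:
move_arm(
  increments=[
    {"offset": [0, 0, 0], "yaw": 0, "jaw": 180},
    {"offset": [0, 0, 0], "yaw": 0, "jaw": 60},
    {"offset": [0, 0, 0], "yaw": 0, "jaw": 30},
    {"offset": [0, 0, 0], "yaw": 0, "jaw": 30},
    {"offset": [0, -0.02, 0], "yaw": 0, "jaw": 30},
    {"offset": [0, -0.05, 0], "yaw": 0, "jaw": 30},
    {"offset": [0, -0.08, 0], "yaw": 0, "jaw": 30},
    {"offset": [-0.03, -0.11, 0], "yaw": 0, "jaw": 30},
    {"offset": [-0.06, -0.14, 0], "yaw": 0, "jaw": 30},
    {"offset": [-0.09, -0.15, 0], "yaw": 0, "jaw": 30},
  ],
)

```text
clock: 17.95
position: [0.4901, 0.2956, 0.2236]
ee_rot: [-0.706, 0.0, -0.009, 0.708]
ft_force: [0.3, 0.8, 0.9]
grip_width: 0.885
```

Call:
move_arm(
  increments=[
    {"offset": [-0.02, -0.02, -0.03], "yaw": 0, "jaw": 30},
    {"offset": [-0.02, -0.04, -0.065], "yaw": 0, "jaw": 30},
    {"offset": [-0.02, -0.06, -0.1], "yaw": 0, "jaw": 30},
    {"offset": [-0.02, -0.08, -0.14], "yaw": 0, "jaw": 30},
    {"offset": [-0.02, -0.08, -0.18], "yaw": 0, "jaw": 30},
    {"offset": [-0.02, -0.08, -0.22], "yaw": 0, "jaw": 30},
    {"offset": [-0.02, -0.08, -0.26], "yaw": 0, "jaw": 30},
    {"offset": [-0.02, -0.08, -0.3], "yaw": 0, "jaw": 30},
  ],
)

```text
clock: 18.62
position: [0.4645, -0.0067, 0.3028]
ee_rot: [-0.706, -0.0, -0.01, 0.708]
ft_force: [1.6, -0.0, -0.6]
grip_width: 0.878
```

```bash
python3 - <<'E'
from h import *
st()
a=manip.camera("scene");b=manip.camera("top")
i1=cv2.resize(a["pixels"][150:270,110:240,::-1],(400,369),interpolation=2);i2=cv2.resize(b["pixels"][130:240,90:220,::-1],(400,338),interpolation=2)
i2=cv2.copyMakeBorder(i2,0,31,0,0,0);cv2.imwrite("pics/h6.png",np.hstack([i1,i2]))
for n,p in(("s",a),("t",b)):
    W=cloud(p)
    m=(abs(W[...,2]-.093)<.008)&(abs(W[...,0]-.58)<.06)&(abs(W[...,1]-.294)<.05)&(W[...,0]<.617)
    print(n,m.sum(),cv2.minAreaRect((W[m][:,:2]*1000).astype(np.float32)) if m.sum()>5 else "",np.median(W[m],0).round(4))
    k=(abs(W[...,0]-.685)<.05)&(abs(W[...,1]-.22)<.03)&(W[...,2]>.215);print("knob",k.sum(),np.percentile(W[k],[5,50,95],0).round(4).tolist() if k.sum()>5 else "")
E
```

```text
clk 18.62 pos [ 0.4645 -0.0067  0.3028] F [ 1.6 -0.  -0.6] grip 0.878
[[1.0, 0.014, 0.014], [-0.014, 0.004, 1.0], [0.014, -1.0, 0.004]] q [-0.49 -0.09  0.39  1.81  0.03  1.4   1.45]
s 280 ((580.4745483398438, 294.17755126953125), (42.054508209228516, 64.74169158935547), 89.4313735961914) [0.5781 0.2935 0.094 ]
knob 104 [[0.6677, 0.2029, 0.2234], [0.6735, 0.219, 0.2351], [0.6848, 0.2353, 0.2396]]
t 308 ((580.5045776367188, 293.05029296875), (43.00284194946289, 64.06131744384766), 88.1234130859375) [0.5807 0.292  0.0943]
knob 115 [[0.6683, 0.2007, 0.2285], [0.6768, 0.2162, 0.2362], [0.6867, 0.2337, 0.2401]]
```

View pics/h6.png

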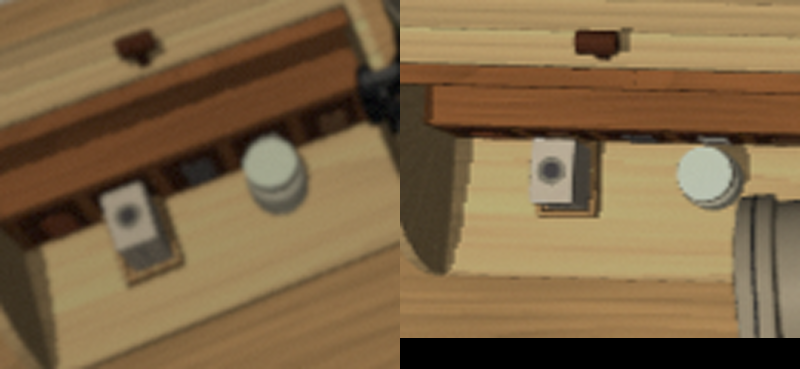

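The mould stands upright in the cradle, top at z≈0.094, with centre (0.5805, 0.2935), which agrees with the cradle. Next I'll take the knob (scene crop (137,45)) to close.

```bash
python3 - <<'E'
from h import *
print(off([.678,.2195,.30]))
E
```

```text
[0.2078 0.0068 0.2359]
```

Call:
move_arm(
  increments=[
    {"offset": [0.025, 0, 0.03], "yaw": 0, "jaw": 60},
    {"offset": [0.05, 0, 0.06], "yaw": 0, "jaw": 60},
    {"offset": [0.075, 0, 0.09], "yaw": 0, "jaw": 60},
    {"offset": [0.1, 0, 0.12], "yaw": 0, "jaw": 60},
    {"offset": [0.13, 0, 0.15], "yaw": 0, "jaw": 60},
    {"offset": [0.16, 0, 0.18], "yaw": 0, "jaw": 60},
    {"offset": [0.185, 0, 0.21], "yaw": 0, "jaw": 60},
    {"offset": [0.208, 0.005, 0.236], "yaw": 0, "jaw": 60},
    {"offset": [0.208, 0.005, 0.236], "yaw": 0, "jaw": 60},
    {"offset": [0.208, 0.005, 0.236], "yaw": 0, "jaw": 60},
  ],
)

```text
clock: 19.55
position: [0.6783, 0.2218, 0.2989]
ee_rot: [-0.707, 0.003, -0.012, 0.708]
ft_force: [0.6, -1.4, 0.8]
grip_width: 0.765
```

```bash
python3 - <<'E'
from h import *
st();print(off([.678,.2195,.225]))
E
```

```text
clk 19.55 pos [0.6783 0.2218 0.2989] F [ 0.6 -1.4  0.8] grip 0.765
[[1.0, 0.012, 0.021], [-0.021, 0.001, 1.0], [0.012, -1.0, 0.001]] q [-0.58  0.52  0.32  1.13 -0.16  1.51  1.26]
[-0.0011  0.0739 -0.0024]
```

Call:
move_arm(
  increments=[
    {"offset": [-0.001, 0.03, -0.0024], "yaw": 0, "jaw": 60},
    {"offset": [-0.001, 0.055, -0.0024], "yaw": 0, "jaw": 60},
    {"offset": [-0.001, 0.07, -0.0024], "yaw": 0, "jaw": 60},
    {"offset": [-0.001, 0.074, -0.0024], "yaw": 0, "jaw": 60},
    {"offset": [-0.001, 0.074, -0.0024], "yaw": 0, "jaw": 255},
    {"offset": [-0.001, 0.074, -0.0024], "yaw": 0, "jaw": 255},
    {"offset": [-0.001, 0.074, -0.0024], "yaw": 0, "jaw": 255},
    {"offset": [-0.001, 0.074, -0.0024], "yaw": 0, "jaw": 255},
    {"offset": [-0.001, 0.074, -0.0024], "yaw": 0, "jaw": 255},
  ],
  squeeze=30,
)

```text
clock: 20.3
position: [0.679, 0.2191, 0.2273]
ee_rot: [-0.706, 0.002, -0.013, 0.708]
ft_force: [-0.4, -2.0, 6.4]
grip_width: 0.414
```

```bash
python3 - <<'E'
from h import *
p,M=st()
v=p+[0,0,.002]-[.655,0,.02]; c0=np.arctan2(v[2],-v[0])-.262;print(np.hypot(v[0],v[2]),c0)
for c in np.linspace(c0-.14,c0-1.4,10).tolist()+[0.0,-.02]:
    t=.262+c; X=np.array([.655-.208*np.cos(t),.2203,.018+.208*np.sin(t)]); print(round(c,3),off(X))
E
```

```text
clk 20.3 pos [0.679  0.2191 0.2273] F [-0.4 -2.   6.4] grip 0.414
[[1.0, 0.015, 0.022], [-0.022, 0.002, 1.0], [0.015, -1.0, 0.002]] q [-0.58  0.54  0.31  1.25 -0.16  1.36  1.27]
0.21062142693267602 1.4227767149385409
1.283 [-0.0294  0.0009  0.0006]
1.143 [-0.0584  0.0033 -0.    ]
1.003 [-0.0868  0.0096 -0.0007]
0.863 [-0.114   0.0199 -0.0013]
0.723 [-0.1395  0.0339 -0.0018]
0.583 [-0.1628  0.0513 -0.0024]
0.443 [-0.1835  0.0718 -0.0029]
0.303 [-0.2011  0.095  -0.0033]
0.163 [-0.2152  0.1204 -0.0036]
0.023 [-0.2257  0.1475 -0.0039]
0.0 [-0.2271  0.152  -0.004 ]
-0.02 [-0.2282  0.1561 -0.004 ]
```

Call:
move_arm(
  increments=[
    {"offset": [-0.03, 0.001, 0], "yaw": 0, "jaw": 255},
    {"offset": [-0.0584, 0.0033, 0], "yaw": 0, "jaw": 255},
    {"offset": [-0.0868, 0.0096, -0.0007], "yaw": 0, "jaw": 255},
    {"offset": [-0.114, 0.02, -0.0013], "yaw": 0, "jaw": 255},
    {"offset": [-0.1395, 0.034, -0.0018], "yaw": 0, "jaw": 255},
    {"offset": [-0.1628, 0.0513, -0.0024], "yaw": 0, "jaw": 255},
    {"offset": [-0.1835, 0.0718, -0.003], "yaw": 0, "jaw": 255},
    {"offset": [-0.2011, 0.095, -0.0033], "yaw": 0, "jaw": 255},
    {"offset": [-0.2152, 0.1204, -0.0036], "yaw": 0, "jaw": 255},
    {"offset": [-0.2215, 0.135, -0.0038], "yaw": 0, "jaw": 255},
  ],
)

```text
clock: 21.13
position: [0.4577, 0.2219, 0.0884]
ee_rot: [-0.705, 0.002, -0.012, 0.709]
ft_force: [-2.6, 4.3, 3.7]
grip_width: 0.414
```

```bash
python3 - <<'E'
from h import *
p,M=st()
v=p+[0,0,.002]-[.655,0,.02]; c0=np.arctan2(v[2],-v[0])-.262;print(np.hypot(v[0],v[2]),c0)
for c in (.06,.03,0,-.02,-.04):
    t=.262+c; X=np.array([.655-.208*np.cos(t),p[1],.018+.208*np.sin(t)]); print(round(c,3),off(X))
E
```

```text
clk 21.13 pos [0.4577 0.2219 0.0884] F [-2.6  4.3  3.7] grip 0.414
[[1.0, 0.015, 0.02], [-0.02, 0.004, 1.0], [0.015, -1.0, 0.005]] q [-0.77  0.22  0.25  1.97 -0.06  0.94  1.06]
0.2094641177922634 0.08084869739103145
0.06 [-0.0001  0.0046 -0.    ]
0.03 [-0.0021  0.0105 -0.0001]
0 [-0.0039  0.0165 -0.0001]
-0.02 [-0.005   0.0205 -0.0002]
-0.04 [-0.006   0.0245 -0.0002]
```

Now press gently to the stop, a few mm beyond.

Call:
move_arm(
  increments=[
    {"offset": [-0.001, 0.005, 0], "yaw": 0, "jaw": 255},
    {"offset": [-0.002, 0.0105, 0], "yaw": 0, "jaw": 255},
    {"offset": [-0.003, 0.0165, 0], "yaw": 0, "jaw": 255},
    {"offset": [-0.004, 0.0205, 0], "yaw": 0, "jaw": 255},
    {"offset": [-0.004, 0.0225, 0], "yaw": 0, "jaw": 255},
    {"offset": [-0.004, 0.0225, 0], "yaw": 0, "jaw": 255},
  ],
)

```text
clock: 21.63
position: [0.4519, 0.2221, 0.0665]
ee_rot: [-0.706, 0.003, -0.01, 0.708]
ft_force: [-17.1, -3.2, 14.8]
grip_width: 0.414
```

```bash
python3 - <<'E'
from h import *
p,M=st()
v=p+[0,0,.002]-[.655,0,.02]; print(np.hypot(v[0],v[2]),np.arctan2(v[2],-v[0])-.262)
E
```

```text
clk 21.63 pos [0.4519 0.2221 0.0665] F [-17.1  -3.2  14.8] grip 0.414
[[1.0, 0.01, 0.019], [-0.019, 0.003, 1.0], [0.01, -1.0, 0.003]] q [-0.77  0.25  0.24  1.99 -0.07  0.9   1.07]
0.20885596279478574 -0.027677043361029385
```

Call:
move_arm(
  increments=[
    {"offset": [0.001, -0.002, 0], "yaw": 0, "jaw": 150},
    {"offset": [0.001, -0.002, 0], "yaw": 0, "jaw": 40},
    {"offset": [0.001, -0.002, 0], "yaw": 0, "jaw": 30},
    {"offset": [0.001, -0.002, 0], "yaw": 0, "jaw": 30},
    {"offset": [0, -0.03, 0], "yaw": 0, "jaw": 30},
    {"offset": [0, -0.07, 0], "yaw": 0, "jaw": 30},
    {"offset": [-0.02, -0.11, -0.02], "yaw": 0, "jaw": 30},
    {"offset": [-0.02, -0.14, -0.06], "yaw": 0, "jaw": 30},
    {"offset": [-0.02, -0.17, -0.1], "yaw": 0, "jaw": 30},
    {"offset": [-0.02, -0.2, -0.14], "yaw": 0, "jaw": 30},
  ],
)

```text
clock: 22.47
position: [0.4278, 0.1055, 0.2489]
ee_rot: [-0.706, 0.003, -0.01, 0.709]
ft_force: [1.2, -0.8, 0.5]
grip_width: 0.885
```

Call:
move_arm(
  increments=[
    {"offset": [0, -0.02, -0.04], "yaw": 0, "jaw": 30},
    {"offset": [0, -0.04, -0.08], "yaw": 0, "jaw": 30},
    {"offset": [0, -0.05, -0.12], "yaw": 0, "jaw": 30},
    {"offset": [0, -0.05, -0.16], "yaw": 0, "jaw": 30},
    {"offset": [0, -0.05, -0.16], "yaw": 0, "jaw": 30},
    {"offset": [0, -0.05, -0.16], "yaw": 0, "jaw": 30},
  ],
)

```text
clock: 22.97
position: [0.4243, -0.0575, 0.2987]
ee_rot: [-0.705, 0.004, -0.013, 0.709]
ft_force: [0.1, -0.1, -0.8]
grip_width: 0.884
```

```bash
python3 - <<'E'
from h import *
st()
a=manip.camera("scene");b=manip.camera("top");save(b,"t7.png",s=1.5)
for n,p in(("s",a),("t",b)):
    W=cloud(p)
    k=(W[...,0]>.43)&(W[...,0]<.468)&(W[...,1]>.17)&(W[...,1]<.27)&(W[...,2]>.05)
    print("knob",k.sum(),np.percentile(W[k],[5,50,95],0).round(4).tolist())
    for c in(0,.05): t=.262+c; print(c,proj(p,[.655-.208*np.cos(t),.221,.02+.208*np.sin(t)]).round(1),end=" ")
    print([np.round(r["centre"],1).tolist() for r in manip.spot_point(p,"knob")[:1]])
E
```

```text
clk 22.97 pos [ 0.4243 -0.0575  0.2987] F [ 0.1 -0.1 -0.8] grip 0.884
[[1.0, 0.013, 0.024], [-0.024, 0.005, 1.0], [0.012, -1.0, 0.005]] q [-0.56 -0.2   0.52  1.89  0.1   1.41  1.48]
knob 89 [[0.446, 0.2065, 0.0791], [0.4537, 0.2221, 0.086], [0.4648, 0.2383, 0.09]]
0 [188.  248.6] 0.05 [187.1 246.7] [[189.7, 246.2]]
knob 98 [[0.4461, 0.2042, 0.0769], [0.4553, 0.2209, 0.0851], [0.4672, 0.2375, 0.0899]]
0 [163.1 227.4] 0.05 [162.4 226.4] [[162.1, 226.0]]
```

View pics/t7.png

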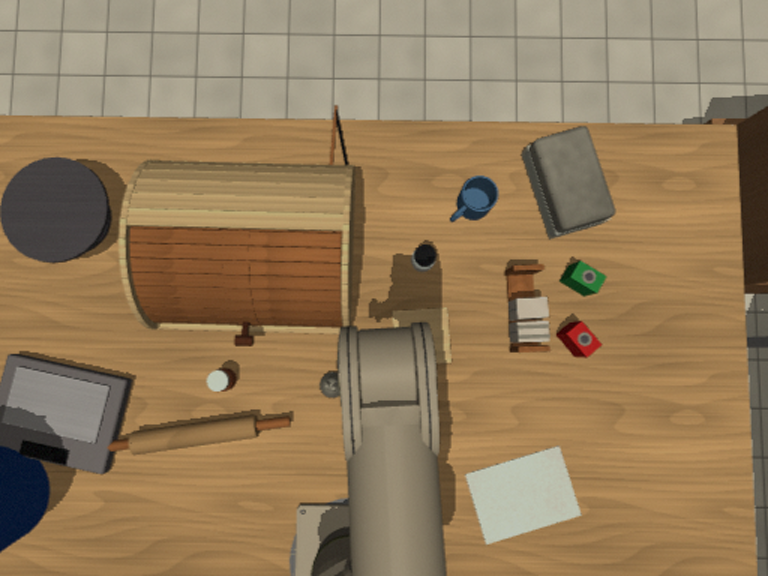

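Everything else is in place. The cover looks shut (knob at (243,337)), but the camera's resolution is only about 0.02 rad. I'll confirm by pressing down on the knob with closed fingers.

```bash
python3 - <<'E'
from h import *
print(off([.454,.221,.2]),off([.454,.221,.102]))
E
```

```text
[0.0242 0.0993 0.2744] [0.0231 0.1973 0.274 ]
```

Call:
move_arm(
  increments=[
    {"offset": [0.005, 0, 0.04], "yaw": 0, "jaw": 255},
    {"offset": [0.01, 0, 0.08], "yaw": 0, "jaw": 255},
    {"offset": [0.015, 0.02, 0.12], "yaw": 0, "jaw": 255},
    {"offset": [0.02, 0.04, 0.16], "yaw": 0, "jaw": 255},
    {"offset": [0.024, 0.06, 0.2], "yaw": 0, "jaw": 255},
    {"offset": [0.024, 0.08, 0.24], "yaw": 0, "jaw": 255},
    {"offset": [0.024, 0.11, 0.274], "yaw": 0, "jaw": 255},
    {"offset": [0.024, 0.14, 0.274], "yaw": 0, "jaw": 255},
    {"offset": [0.024, 0.16, 0.274], "yaw": 0, "jaw": 255},
    {"offset": [0.024, 0.17, 0.274], "yaw": 0, "jaw": 255},
  ],
)

```text
clock: 24.0
position: [0.4519, 0.2221, 0.1254]
ee_rot: [-0.707, 0.002, -0.006, 0.707]
ft_force: [-0.3, -0.4, 1.1]
grip_width: 0.002
```

```bash
python3 - <<'E'
from h import *
st();print(off([.454,.221,.11]))
E
```

```text
clk 24.0 pos [0.4519 0.2221 0.1254] F [-0.3 -0.4  1.1] grip 0.002
[[1.0, 0.005, 0.012], [-0.012, 0.001, 1.0], [0.005, -1.0, 0.001]] q [-0.79  0.17  0.26  1.94 -0.05  1.03  1.05]
[ 0.002   0.0154 -0.0011]
```

Call:
move_arm(
  increments=[
    {"offset": [0.001, 0.01, 0], "yaw": 0, "jaw": 255},
    {"offset": [0.001, 0.016, 0], "yaw": 0, "jaw": 255},
    {"offset": [0.001, 0.02, 0], "yaw": 0, "jaw": 255},
    {"offset": [0.001, 0.023, 0], "yaw": 0, "jaw": 255},
    {"offset": [0.001, 0.0235, 0], "yaw": 0, "jaw": 255},
    {"offset": [0.001, 0.0235, 0], "yaw": 0, "jaw": 255},
  ],
)

```text
clock: 24.5
position: [0.4535, 0.2222, 0.1026]
ee_rot: [-0.707, 0.002, -0.007, 0.708]
ft_force: [0.2, -0.1, 0.2]
grip_width: -0.0
```

Call:
move_arm(
  increments=[
    {"offset": [0.001, 0.002, 0], "yaw": 0, "jaw": 255},
    {"offset": [0.001, 0.004, 0], "yaw": 0, "jaw": 255},
    {"offset": [0.001, 0.005, 0], "yaw": 0, "jaw": 255},
    {"offset": [0.001, 0.005, 0], "yaw": 0, "jaw": 255},
  ],
)

```text
clock: 24.83
position: [0.4547, 0.2225, 0.1011]
ee_rot: [-0.706, 0.002, -0.007, 0.708]
ft_force: [-18.6, -8.6, 41.3]
grip_width: 0.004
```

Firm stop: knob top is at about 0.084 m, where 0.085 means shut. Retreating and handing in.

Call:
move_arm(
  increments=[
    {"offset": [0, -0.02, 0], "yaw": 0, "jaw": 255},
    {"offset": [0, -0.06, 0], "yaw": 0, "jaw": 255},
    {"offset": [-0.01, -0.1, -0.02], "yaw": 0, "jaw": 255},
    {"offset": [-0.02, -0.14, -0.05], "yaw": 0, "jaw": 255},
    {"offset": [-0.02, -0.16, -0.08], "yaw": 0, "jaw": 255},
    {"offset": [-0.02, -0.16, -0.12], "yaw": 0, "jaw": 255},
    {"offset": [-0.02, -0.16, -0.16], "yaw": 0, "jaw": 255},
    {"offset": [-0.02, -0.16, -0.16], "yaw": 0, "jaw": 255},
    {"offset": [-0.02, -0.16, -0.16], "yaw": 0, "jaw": 255},
  ],
)

```text
clock: 25.58
position: [0.432, 0.0599, 0.2613]
ee_rot: [-0.705, 0.003, -0.009, 0.709]
ft_force: [-0.3, -0.5, -0.5]
grip_width: 0.002
```

```bash
python3 - <<'E'
from h import *
st()
for n in("scene","top"):
    W=cloud(manip.camera(n));k=(W[...,0]>.43)&(W[...,0]<.468)&(W[...,1]>.17)&(W[...,1]<.27)&(W[...,2]>.05)
    print("knob",np.percentile(W[k],[5,50,95],0).round(4).tolist())
print(manip.hand_in())
E
```

```text
clk 25.58 pos [0.432  0.0599 0.2613] F [-0.3 -0.5 -0.5] grip 0.002
[[1.0, 0.008, 0.018], [-0.018, 0.005, 1.0], [0.008, -1.0, 0.005]] q [-0.67 -0.14  0.39  1.93  0.05  1.33  1.26]
knob [[0.4451, 0.2058, 0.0756], [0.4524, 0.2223, 0.0834], [0.4643, 0.2387, 0.0875]]Traceback (most recent call last):
  File "<stdin>", line 5, in <module>
    return _quantile_unchecked(
        a, q, axis, out, overwrite_input, method, keepdims, weights)
    return _ureduce(a,
                    func=_quantile_ureduce_func,
    ...<5 lines>...
                    overwrite_input=overwrite_input,
                    method=method)
    r = func(a, **kwargs)
    result = _quantile(arr,
                       quantiles=q,
    ...<2 lines>...
                       out=out,
                       weights=wgt)
    slices_having_nans = np.isnan(arr[-1, ...])
                                  ~~~^^^^^^^^^
IndexError: index -1 is out of bounds for axis 0 with size 0
```

```bash
python3 -c "
from workcell import manip
print(manip.hand_in())"
```

```text
the job is handed in; nothing more can be done
None
```

I handed the job in at about 25.6 s, with the mould standing in the cradle and the cover shut; no verdict was reported. I rolled the cover up to about 1.42 rad and took the holed mould from the rack by its narrow ends. I set it on the ware board, regripped it by its broad faces and lowered it into the cradle. Then I released it and rolled the cover back down by the knob.

- **Mould:** after release, both cameras put its top at 0.094 m and its centre at about (0.5805, 0.293–0.294). My cradle estimate was (0.5805, 0.2935). It stood upright and aligned, but I could not look again once the cover was down.
- **Cover:** pressing on the knob with closed fingers met a firm stop, with the knob's top at about 0.084 m. About 0.085 m means fully shut. The wrist read 41 N at that moment. The 40 N limit is stated for the arm and gripper body, and this contact was at the fingertips.
- **After that press:** the scene camera showed the knob about 2.5 mm lower, so the cover had still been open by about 0.01 rad. The matching top-camera check failed because no points came back at the knob, probably because the arm was in the way.
- **Other things:** in the last overview picture, taken before the final press, the other moulds, jars, mug and rabbit stood where they began. I judged that by eye.

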